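Load the reel rack with stringing reels

ROBOT

A 6-joint arm with a two-finger parallel gripper is mounted at the origin on the work surface. World frame = base frame: x ahead of the robot, y to its left, z up, the work surface at z = 0. Lengths are in m, angles in rad, forces in N, time in s.
With the tool pointing down it reaches from about 0.35 to 0.975 m from the base axis. Payload 7.1 kg.
Tool frame: the origin (TCP) lies midway between the tips of the shut fingers; the grasp point (between the pads) lies 19 mm behind it; z points along the fingers, y is the line along which they close (so a half turn about z gives the same grasp; the last joint's range is limited). The gripper opens to 88 mm and grips with 3 to 60 N. Pads are 20 mm wide; open, the fingers measure 115 mm over their backs; the gripper's body (75 mm by 178 mm) begins 61 mm behind the grasp point.
Start: joints at [-1.278, 0.423, 1.63, -0, 1.089, -0.019], TCP at [0.192, -0.595, 0.223] pointing down, gripper open.
Joint ranges: [-3, 3], [-0.9, 2.11], [0.09, 2.58], [-1.31, 4.45], [0.11, 2.69], [-2.54, 2.54]. Speed limits (rad/s): [2.39, 2.39, 3.01, 3.14, 3.14, 3.14].

INTERFACE

Orientations are given as a unit quaternion [w, x, y, z].
In Python, from station import move_pose, movel, movej, command_gripper, wait, inverse_kinematics, read_camera, camera_info, MotionError, job_done, get_time, get_joint_pos, get_qvel, get_effort, get_tcp_pos, get_ee_rot, get_ft_force, get_ft_torque, get_grip_width, get_finger_force gives the robot as it stands. Calls block until the motion is done:
- move_pose(position, orientation): joint-space move of the TCP to a pose.
- movel(position, frame=None, v=0.15, until_force=None): straight line of the TCP; frame=None keeps the orientation; v is the mean speed in m/s. With until_force (N) it stops when the force on the tool has changed by that much, and returns True; else False.
- movej(angles): joint-space move.
- command_gripper(opening): opening from 0.0 (shut) to 1.0 (fully open); the grip force is fixed at half the most; returns when the fingers have stopped.
- wait(seconds).
- inverse_kinematics(position, orientation): joint angles nearest the present ones, or None.
- read_camera(name): name is "side" or "top"; returns the picture (400x640x3 uint8, red, green, blue); there is no depth.
- camera_info(name): a dict with "intrinsics" (3x3 intrinsics, pixels), "dist" ([k1, k2, p1, p2, k3] as OpenCV has them; the pictures are not rectified), "T" (4x4, takes a point from camera to world coordinates). Camera axes: x right, y up, looking along -z (the intrinsics and any distortion apply to the point x, -y, -z); pixel columns grow to the right and rows downward; lengths in m; the calibration is good to about 2 mm. A picture is of the moment at which its call begins. camera_info takes no time and is no camera call.
A pose or a line that the arm cannot do raises MotionError and nothing moves.
- job_done(): hands the job in; it is judged then, once.
Readings, each from a call of its own:
- get_time(): time.
- get_joint_pos(): joint angles.
- get_qvel(): joint speeds.
- get_effort(): joint torques, N m.
- get_tcp_pos(): TCP position.
- get_ee_rot(): TCP orientation.
- get_ft_force(): force on the tool from outside, world axes, zero at the start.
- get_ft_torque(): the same for the moment, N m.
- get_grip_width(): opening from 0.0 (shut) to 1.0 (fully open).
- get_finger_force(): force on a finger pad.
Only numpy, scipy, OpenCV 4.12 (cv2) and the standard library are available. Lean on these libraries where they do the work, as an engineer would, in place of code of your own. Each camera call takes 0.05 s, during which the arm holds its last target. There are 200 camera calls.

TASK

Swing the reel rack's keeper open and load every reel of inlay stringing that stands on the bench: take a reel bar by its wooden handle, run it through the reel's bore, lift and carry the reel on the bar, and lay the bar across a free pair of slots, handle on the side away from the keeper, shuffling it until its square necks have dropped fully to the floor of both slots and the reel hangs between the two cheeks. Stow any bar left over, bare, in the remaining slots in the same way, and at last swing the keeper shut over all the bars. The stringing is brittle: handle the reels only on their bars, do not grip or press them with the fingers, and leave the other tools and materials on the bench where they are.

Things in the scene. Friction and masses are not known exactly. Their poses are not given: they have to be found in the camera images.
- reel1: a plywood reel wound with pale inlay stringing, standing on a flat of its two octagonal cheeks: 96 mm across the flats, 72 mm wide, 0.17 to 0.34 kg, with a through bore of 46 mm; origin at its centre, so 48 mm above the bench; x axis along the bore (the two ends are alike). Two or three of the three reels are present
- reel2: a reel like reel1
- reel3: a reel like reel1
- bar1: a reel bar, 198 mm long, about 0.25 kg: square dark wooden handle (22 x 22 mm, from x = -126 to -62 mm), steel rod 16 mm in diameter, square steel end cap (22 x 22 mm, x = +62 to +72 mm), square necks 14 x 14 mm at x = -64 to -38 and +38 to +64 mm. Origin on its axis midway between handle and cap, 11 mm above the bench as it lies; x axis towards the cap, y and z square to the flats
- bar2: a reel bar like bar1
- bar3: a reel bar like bar1
- rack: the fixed wooden reel rack: base board 200 x 350 x 15 mm with two slotted cheeks (12 mm thick) along its y axis, mid-planes at x = -52 and +52 mm, tops 115 mm above the bench. Bars lie along its x axis across both cheeks, necks in the slots, cap on the +x side (the keeper's), handle on the -x side. Origin on the bench under its middle, z up; all bays empty at the start
- keeper (a joint): the rack's keeper, a U-shaped steel bail as long as the rack with a wooden ball pull at its middle: 0 closed (its rail lies over the slots along the top of the +x cheek, as at the start), 1.0 open (leaning out towards +x at its stop). Turns freely about the rack's y axis, tops out at 0.22, falls to either stop from there; rail 56 mm from the hinge, so a bar's handle on that side would be in its way
- keeper_pull (a point): the centre of the keeper's pull, a dark wooden ball 28 mm in diameter on a short steel stem; 90 mm from the hinge axis, it moves with the keeper
- keeper_hinge (a point): the point of the keeper's hinge axis level with the pull, 66 mm towards +x from the rack's middle, 68 mm above the bench
- seat1 (a point): where a bar's origin lies when seated in bay 1: midway between the cheeks, 92 mm above the bench, at y = -110 mm of the rack. In each cheek the slot is open at the top, 19 mm wide, flat-floored 85 mm above the bench, sloped to 29 mm wide over its top 10 mm; a seated bar has 8 mm of end play in all, 5 mm of side play
- seat2 (a point): where a bar's origin lies when seated in bay 2: midway between the cheeks, 92 mm above the bench, at y = 0 mm of the rack; slots as for seat1
- seat3 (a point): where a bar's origin lies when seated in bay 3: midway between the cheeks, 92 mm above the bench, at y = 110 mm of the rack; slots as for seat1
- square: the combination square, 300 mm steel blade with a dark stock; a bystander, origin on its underside
- plane: the block plane, 160 x 50 x 60 mm; a bystander, origin on its underside
- glue: the white glue bottle, 62 mm in diameter, 165 mm tall; a bystander, origin on its underside
- can1: the steel spray can, 66 mm in diameter, 190 mm tall; a bystander, origin on its underside
- hammer: the hammer, lying; a bystander, origin on its underside
- chisel: the slim pale-handled driver, lying; a bystander, origin on its underside
Things that resemble listed ones, but are neither listed nor needed, are in the scene too. Leave any purple or red look-alike of the reel1 alone.

How it is judged:
At the end, for the whole second after the job is handed in: Every reel present hangs at rest on a bar of its own (centre within 26 mm of the bar's origin). All three bars lie level in slots of the rack, origin within 8 mm lengthwise and 2.5 mm in height of seated, axis within 0.07 rad of the rack's x. The keeper is shut (below 0.1 rad) (((distance between reel1 and bar1 below 0.026 m and angle between the x axis of reel1 and the x axis of bar1, either way round below 0.3 rad) or (distance between reel1 and bar2 below 0.026 m and angle between the x axis of reel1 and the x axis of bar2, either way round below 0.3 rad) or (distance between reel1 and bar3 below 0.026 m and angle between the x axis of reel1 and the x axis of bar3, either way round below 0.3 rad)) and linear speed of each of reel1, reel2, reel3 below 0.03 m/s and ((distance between reel2 and bar1 below 0.026 m and angle between the x axis of reel2 and the x axis of bar1, either way round below 0.3 rad) or (distance between reel2 and bar2 below 0.026 m and angle between the x axis of reel2 and the x axis of bar2, either way round below 0.3 rad) or (distance between reel2 and bar3 below 0.026 m and angle between the x axis of reel2 and the x axis of bar3, either way round below 0.3 rad)) and ((distance between reel3 and bar1 below 0.026 m and angle between the x axis of reel3 and the x axis of bar1, either way round below 0.3 rad) or (distance between reel3 and bar2 below 0.026 m and angle between the x axis of reel3 and the x axis of bar2, either way round below 0.3 rad) or (distance between reel3 and bar3 below 0.026 m and angle between the x axis of reel3 and the x axis of bar3, either way round below 0.3 rad)) and z of bar1 in the frame of rack between 0.088 and 0.0945 m and x of bar1 in the frame of rack between -0.008 and 0.008 m and angle between the x axis of each of bar1, bar2, bar3 and the x axis of rack, either way round below 0.07 rad and z of bar2 in the frame of rack between 0.088 and 0.0945 m and x of bar2 in the frame of rack between -0.008 and 0.008 m and z of bar3 in the frame of rack between 0.088 and 0.0945 m and x of bar3 in the frame of rack between -0.008 and 0.008 m and value of joint keeper below 0.1 rad); the robot touches nothing.
It fails at once if the fingers take hold of or press on a reel (more than 8 N) (contact force between the fingers and reel1 above 8 N or contact force between the fingers and reel2 above 8 N or contact force between the fingers and reel3 above 8 N).
It fails at once if a bystander is shifted more than 5 cm (distance of any of square, plane, glue, can1, hammer, chisel from where it was at the start of the episode above 0.05 m).
Of reel1, reel2, reel3 only 2 to 3 are there at a start; the rules pass over those that are not, and their reading is None.
At some moment in a run one of reel1, reel2, reel3, bar1, bar2, bar3 may be knocked a few centimetres aside while the robot is not near it.
It also fails if it takes over 210 s, if anything falls off the work surface, if the arm or the gripper's body presses on something with over 40 N, if the wrist force passes 120 N, or if a joint passes its speed limit or range.

## Working session

There is one attempt and no reset: what is moved stays moved. The work goes in short steps, each a Python script; the robot and the scene stay as the last script left them, time stands still between calls to the robot, and variables do not carry over. Pictures are saved under pics/ and viewed, at most 14 in all, crops included, and the job is handed in when it is done.

```bash
ls; mkdir -p pics; python3 - <<'E'
from station import *
import cv2, numpy as np
for n in ("top","side"):
    im=read_camera(n); cv2.imwrite(f"pics/{n}0.png",cv2.cvtColor(im,cv2.COLOR_RGB2BGR))
    c=camera_info(n); print(n,np.round(c["intrinsics"],1).tolist(),np.round(c["dist"],3),np.round(c["T"],3).tolist())
print(get_time(),get_ee_rot(),get_tcp_pos())
E
```

```text
pics
top [[445.5, 0.0, 322.1], [0.0, 445.5, 203.4], [0.0, 0.0, 1.0]] [0.042 0.    0.    0.    0.   ] [[-0.01, 0.987, -0.162, 0.327], [-1.0, -0.008, 0.012, -0.026], [0.011, 0.162, 0.987, 1.627], [0.0, 0.0, 0.0, 1.0]]
side [[515.3, 0.0, 323.3], [0.0, 515.3, 192.6], [0.0, 0.0, 1.0]] [-0.099  0.     0.     0.     0.   ] [[-0.984, 0.124, -0.128, 0.343], [-0.178, -0.648, 0.741, 1.224], [0.008, 0.752, 0.659, 1.248], [0.0, 0.0, 0.0, 1.0]]
0.1 [-6.76216866e-04  9.87869018e-01  1.55287910e-01 -1.05417805e-04] [ 0.19161488 -0.59437546  0.22199759]
```

View pics/top0.png

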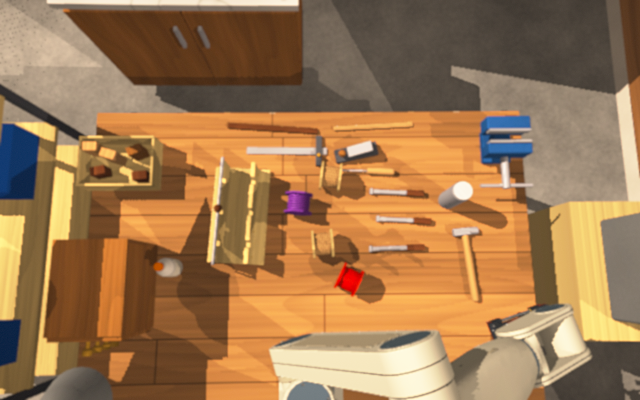

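View pics/side0.png

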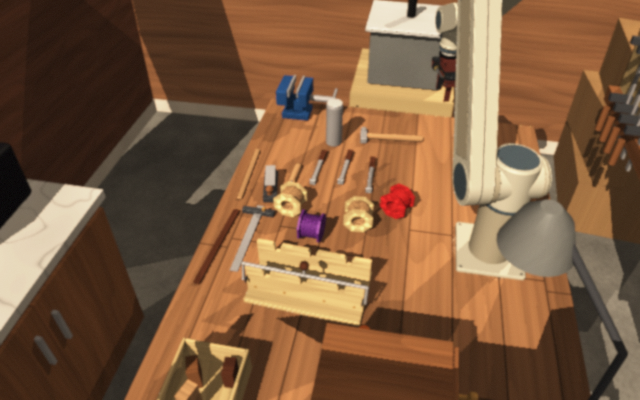

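The top view shows the rack at (240,215) with its keeper on the left and the pull at (217,208). There are two plywood reels at (330,177) and (322,243), the purple look-alike at (297,203), and the red one at (350,280). Three bars lie at (397,192), (404,220) and (397,248) with their handles to the right. A thin pale-handled driver sits near (372,171). An enlarged crop should confirm these.

```bash
cat > h.py <<'E'
import numpy as np, cv2
from station import *
def cam(n):
    c=camera_info(n); return np.array(c["intrinsics"]),np.array(c["dist"]),np.array(c["T"])
def plane(n,px,z):
    K,d,T=cam(n); p=cv2.undistortPoints(np.array(px,float).reshape(-1,1,2),K,d).reshape(-1,2)
    r=np.c_[p[:,0],-p[:,1],-np.ones(len(p))]@T[:3,:3].T; o=T[:3,3]
    return o+r*((z-o[2])/r[:,2])[:,None]
def proj(n,P):
    K,d,T=cam(n); q=(np.array(P,float).reshape(-1,3)-T[:3,3])@T[:3,:3]; q=q*[1,-1,-1]
    return cv2.projectPoints(q,np.zeros(3),np.zeros(3),K,d)[0].reshape(-1,2)
def save(n,f,x0,y0,x1,y1,s,im=None):
    im=read_camera(n) if im is None else im
    cv2.imwrite(f"pics/{f}.png",cv2.resize(cv2.cvtColor(im,cv2.COLOR_RGB2BGR)[y0:y1,x0:x1],None,fx=s,fy=s,interpolation=cv2.INTER_CUBIC))
E
python3 - <<'E'
import cv2
from h import *
for n in("top","side"):
    im=cv2.imread(f"pics/{n}0.png")[:,:,::-1]
    if n=="top": save(n,"topc",200,150,440,300,3.3,im)
    else: save(n,"sidec",225,140,425,330,3.1,im)
E
```

```text
(no output)
```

View pics/topc.png

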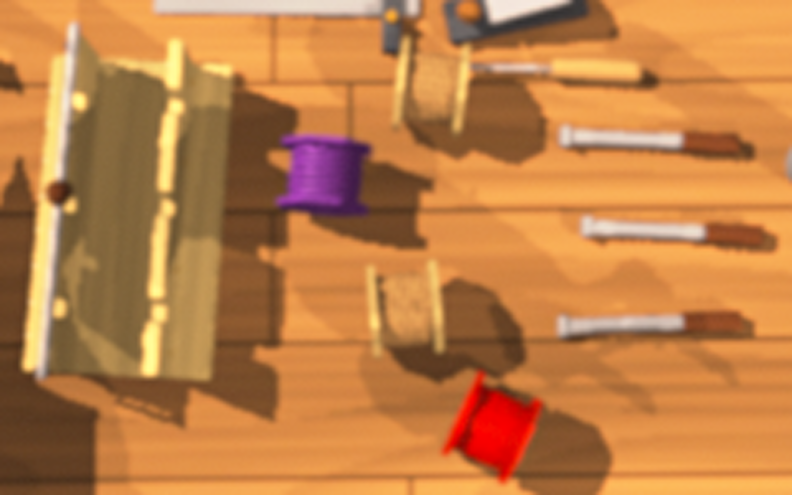

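View pics/sidec.png

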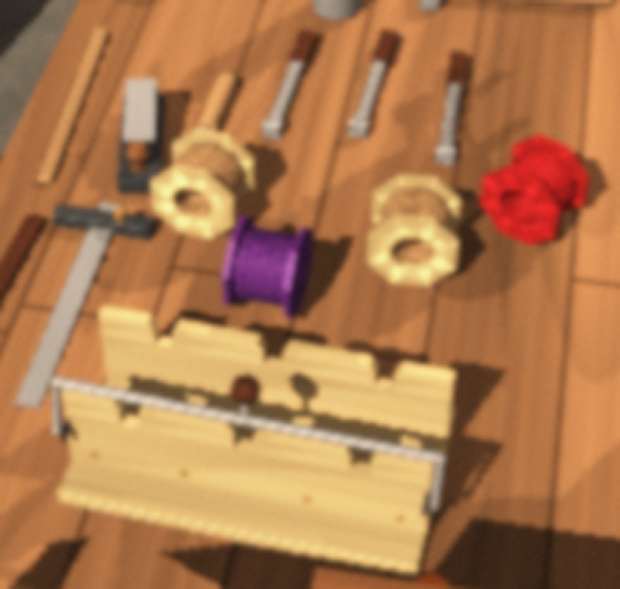

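The crop confirms two pale plywood reels, A at (431,85) and B at (405,308) in crop pixels. The purple and red ones are the look-alikes, so I leave them alone. The three bars with square caps and dark handles are real. The pale-handled driver near reel A is a bystander.

```bash
python3 - <<'E'
from h import *
np.set_printoptions(precision=4,suppress=True)
t=lambda P:[(x/3.3+200-.35,y/3.3+150-.35) for x,y in P]
s=lambda P:[(x/3.1+225-.35,y/3.1+140-.35) for x,y in P]
print("rack -x cheek T",plane("top",t([(176,40),(150,375)]),.115)); print("S",plane("side",s([(101,309),(455,370)]),.115))
print("rail T",plane("top",t([(73,25),(40,378)]),.122)); print("S",plane("side",s([(56,381),(441,457)]),.122))
print("ball T",plane("top",t([(59,190)]),.155),"S",plane("side",s([(246,390)]),.155))
print("slots T",plane("top",t([(175,98),(167,208),(157,307)]),.11)); 
print("reelA T",plane("top",t([(405,35),(395,128),(468,42),(458,130)]),.058)); print("boreA S",plane("side",s([(193,197)]),.048))
print("reelB T",plane("top",t([(370,265),(378,353),(433,262),(443,350)]),.058)); print("boreB S",plane("side",s([(411,249)]),.048))
im=cv2.imread("pics/top0.png"); hsv=cv2.cvtColor(im,cv2.COLOR_BGR2HSV)
for y0,y1 in((184,197),(212,227),(240,254)):
    sub=hsv[y0:y1,365:440]
    st=(sub[...,1]<80)&(sub[...,2]>110); hd=(sub[...,1]>100)&(sub[...,2]<165)&(sub[...,0]<12)
    for nm,m in(("steel",st),("hand",hd)):
        n,l,ss,c=cv2.connectedComponentsWithStats(m.astype(np.uint8)); k=1+ss[1:,4].argmax()
        ys,xs=np.nonzero(l==k); v=cv2.fitLine(np.c_[xs,ys].astype(np.float32),cv2.DIST_L2,0,.01,.01).ravel(); 
        print(nm,ss[k],c[k]+[365,y0],v[1]/v[0], plane("top",[(xs.min()-.5+365,y0+ys[xs==xs.min()].mean()),(xs.max()+.5+365,y0+ys[xs==xs.max()].mean())],.018)[:,:2].round(4).tolist())
E
```

```text
rack -x cheek T [[0.7242 0.1944 0.115 ]
 [0.374  0.2153 0.115 ]]
S [[0.7217 0.1988 0.115 ]
 [0.3733 0.2131 0.115 ]]
rail T [[0.7392 0.3013 0.122 ]
 [0.3721 0.3245 0.122 ]]
S [[0.7355 0.3019 0.122 ]
 [0.374  0.3239 0.122 ]]
ball T [[0.5587 0.3038 0.155 ]] S [[0.5537 0.307  0.155 ]]
slots T [[0.6627 0.1953 0.11  ]
 [0.5459 0.2018 0.11  ]
 [0.4433 0.2103 0.11  ]]
reelA T [[ 0.7432 -0.0481  0.058 ]
 [ 0.6392 -0.0362  0.058 ]
 [ 0.7348 -0.1173  0.058 ]
 [ 0.6364 -0.1047  0.058 ]]
boreA S [[ 0.6901 -0.0468  0.048 ]]
reelB T [[ 0.4899 -0.0081  0.058 ]
 [ 0.3963 -0.016   0.058 ]
 [ 0.4926 -0.0756  0.058 ]
 [ 0.3988 -0.085   0.058 ]]
boreB S [[ 0.4407 -0.0099  0.048 ]]
steel [  5   4  37   7 156] [387.4679 191.7692] 0.047748428 [[0.6361, -0.2209], [0.6312, -0.3569]]
hand [40  6 19  7 91] [414.8242 193.0659] 0.03559768 [[0.6201, -0.3491], [0.6251, -0.4191]]
steel [ 11   4  38   7 163] [394.0307 219.2822] 0.05032909 [[0.5358, -0.2401], [0.5274, -0.3781]]
hand [49  6 17  6 89] [421.7978 220.6292] 0.0847629 [[0.5274, -0.3781], [0.5214, -0.4396]]
steel [  4   6  38   6 159] [386.8428 248.044 ] -0.043767054 [[0.4253, -0.2115], [0.4278, -0.3485]]
hand [41  5 19  6 91] [414.8681 247.1429] -0.035584513 [[0.4189, -0.3445], [0.4273, -0.4133]]
```

```bash
cat >> h.py <<'E'
from scipy.spatial.transform import Rotation as Ro
PHR=0.0503; O=np.array([.552,.258])           # rack yaw (from +y towards +x), origin
def U(p): return np.array([np.sin(p),np.cos(p)])
XR=U(PHR); YR=np.array([-XR[1],XR[0]])
def rk(x,y,z): return np.r_[O+x*XR+y*YR,z]
FL=1
def quat(phi,pitch=0):  # pitch>0 raises the cap end
    x=FL*np.r_[U(phi)*np.cos(pitch),np.sin(pitch)]; y=np.cross([0,0,-1],FL*np.r_[U(phi),0]); z=np.cross(x,y)
    q=Ro.from_matrix(np.c_[x,y,z]).as_quat(); return np.r_[q[3],q[:3]]
G=-.085; D=.008   # grip place along bar, TCP below bar axis
def tcp(o,phi,pitch=0):   # TCP for bar origin o
    x=np.r_[U(phi)*np.cos(pitch),np.sin(pitch)]; zt=np.cross(x,np.cross([0,0,-1],np.r_[U(phi),0]))
    return np.asarray(o)+G*x+D*zt
E
python3 - <<'E'
import h; from h import *
np.set_printoptions(precision=3,suppress=True)
for h.FL in (1,-1):
    for p,ph in ((rk(0,0,.2),PHR),(rk(.17,0,.12),PHR),([.63,-.37,.004],.06),([.425,-.37,.2],-.03),(rk(-.085,-.11,.2),PHR),(rk(-.085,.11,.085),PHR)):
        print(h.FL,inverse_kinematics(p,quat(ph)))
E
```

```text
1 [ 0.418  0.426  1.684 -0.     1.032  0.468]
1 [ 0.635  0.652  1.498 -0.     0.991  0.685]
1 [-0.547  0.833  1.457 -0.     0.852 -0.487]
1 [-0.737  0.362  1.786 -0.     0.994 -0.767]
1 [ 0.232  0.525  1.519 -0.     1.097  0.282]
1 [ 0.362  0.43   2.047 -0.     0.664  0.412]
-1 None
-1 [ 0.635  0.652  1.498 -0.     0.991 -2.456]
-1 None
-1 [-0.737  0.362  1.786 -0.     0.994  2.374]
-1 None
-1 None
```

```bash
python3 - <<'E'
from h import *
q=quat(PHR)
command_gripper(0)
move_pose(rk(0,0,.26),q)
movel(rk(.002,0,.140),v=.2)
print(movel(rk(.072,0,.140),v=.1,until_force=25), get_ft_force(), get_tcp_pos(), rk(.072,0,.14))
wait(.5)
movel(rk(.03,0,.26),v=.3)
move_pose([.45,-.1,.35],q); command_gripper(.6)
print(get_time())
im=read_camera("side"); im2=read_camera("top")
a=cv2.resize(im[200:340,220:400],None,fx=2.2,fy=2.2); b=cv2.resize(im2[140:280,190:370],None,fx=2.2,fy=2.2)
cv2.imwrite("pics/k1.png",np.hstack([a,b])[:,:,::-1])
E
```

```text
False [ 0.20072628 -0.61545298  0.04369944] [0.55530726 0.32971722 0.13969483] [0.55562007 0.32990894 0.14      ]
9.8167
```

View pics/k1.png

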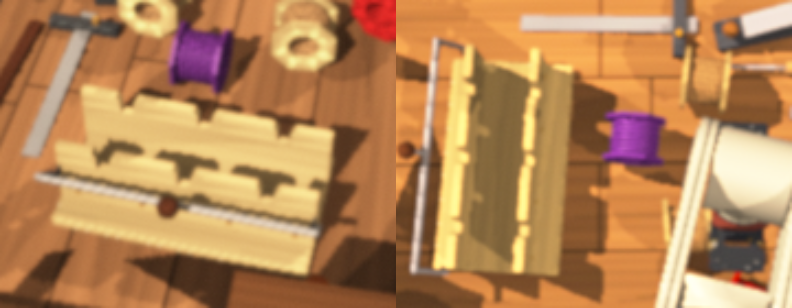

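The keeper is open: the rail is clear of the slots and the pull leans outward at (166,207) in the left half. Next I pick up bar c for reel B.

```bash
cat >> h.py <<'E'
def bar(px_s,px_h,y0):   # steel / handle centroids -> origin, yaw
    P=plane("top",[px_s,px_h],.018); d=P[0]-P[1]; phi=np.arctan2(d[0],d[1])
    return np.r_[P[0,:2]+U(phi)*(y0-P[0,1])/np.cos(phi),.011],phi
def pick(o,phi):
    q=quat(phi); t=tcp(o,phi)
    command_gripper(.6); move_pose(t+[0,0,.15],q); movel(t+[0,0,.03],v=.25); movel(t,v=.08)
    command_gripper(0); movel(t+[0,0,.12],v=.2)
    print("grip",get_grip_width()*.088,get_finger_force(),get_time())
def capseen(phi,o):      # held bar: cap's far end in the top picture
    im=read_camera("top"); e=proj("top",np.r_[o[:2]+.072*U(phi),o[2]])[0]; print("cap expected",e)
    return im,e
E
python3 - <<'E'
from h import *
np.set_printoptions(precision=4,suppress=True)
o,phi=bar((386.84,248.04),(414.87,247.14),-.285); print(o,phi)
pick(o,phi)
# hover in front of reel B
ph=-.038; c=np.array([.4435,-.0462]); s=c-.15*U(ph)
o2=np.r_[s,.13]; move_pose(tcp(o2,ph),quat(ph)); print(get_ft_force(),get_ft_torque())
im,e=capseen(ph,o2)
es=proj("side",np.r_[o2[:2]+.072*U(ph),o2[2]])[0]; print(es, proj("side",[o2])[0], proj("top",[o2])[0])
a=cv2.resize(im[190:290,270:400],None,fx=3,fy=3); b=cv2.resize(read_camera("side")[120:220,300:430],None,fx=3,fy=3)
cv2.imwrite("pics/b1.png",np.hstack([a,b])[:,:,::-1])
E
```

```text
[ 0.4266 -0.285   0.011 ] -0.02421100383169477
grip 0.02207338819257084 29.983420372009277 13.8917
[ 0.4803 -0.4806 -2.3342] [-0.269  -0.1288 -0.0225]
cap expected [346.1247 240.3353]
[361.1627 179.339 ] [362.9178 166.33  ] [367.4989 239.3394]
```

View pics/b1.png

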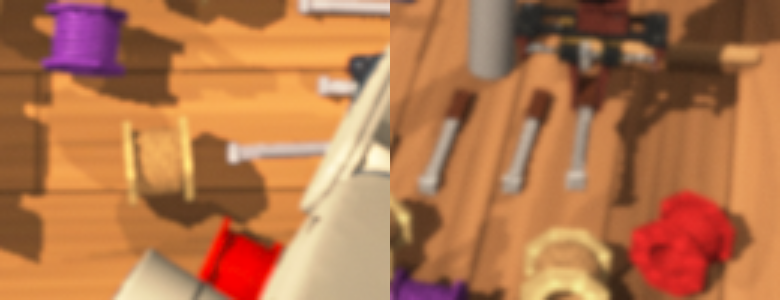

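The cap appears at top (346,240.7) and side (362,180). Both match the projection within 1 px, so the bar is held as planned. Reel B has not moved, so I insert and lift.

```bash
cat >> h.py <<'E'
def load(c,ph,bay):
    q=quat(ph); T=lambda d,z: tcp(np.r_[c+d*U(ph),z],ph)
    movel(T(-.15,.048),v=.15)
    hit=movel(T(0.0,.048),v=.08,until_force=6); print("hit",hit,get_tcp_pos()-T(0,.048),get_ft_force())
    if hit: return False
    movel(T(0,.075),v=.05); wait(.3); print("lifted",get_ft_force(),get_ft_torque())
    movel(T(0,.215),v=.12)
    return True
def goto_bay(bay):
    y={1:-.11,2:0,3:.11}[bay]; a=rk(-.17,y,.215)
    move_pose(tcp(a,PHR),quat(PHR)); 
def two(f,P,w=66,s=3,h=50):
    ims=[]
    for n in("top","side"):
        p=proj(n,[P])[0]; x=int(np.clip(p[0],w,640-w)); y=int(np.clip(p[1],h,400-h)); print(n,"centre",p,"corner",x-w,y-h)
        ims.append(cv2.resize(read_camera(n)[y-h:y+h,x-w:x+w],None,fx=s,fy=s,interpolation=cv2.INTER_CUBIC))
    cv2.imwrite(f"pics/{f}.png",np.hstack(ims)[:,:,::-1])
E
python3 - <<'E'
from h import *
np.set_printoptions(precision=4,suppress=True)
if load(np.array([.4435,-.0462]),-.038,3):
    goto_bay(3); wait(.3); print(get_ft_force(),get_time())
    o=rk(-.17,.11,.215); print(proj("top",[o+np.r_[.072*XR,0]]),proj("side",[o+np.r_[.072*XR,0]]))
    two("r1",o)
E
```

```text
hit False [ 0.0001 -0.0003  0.    ] [-0.2945  0.1991 -2.497 ]
lifted [ 0.4913  0.0609 -3.3458] [-0.3983 -0.1404 -0.0521]
[ 0.5936 -0.2072 -4.2487] 20.4
[[256.2315 241.9619]] [[353.5636 220.4614]]
top centre [279.0416 242.8822] corner 213 192
side centre [358.0333 203.9742] corner 292 153
```

View pics/r1.png

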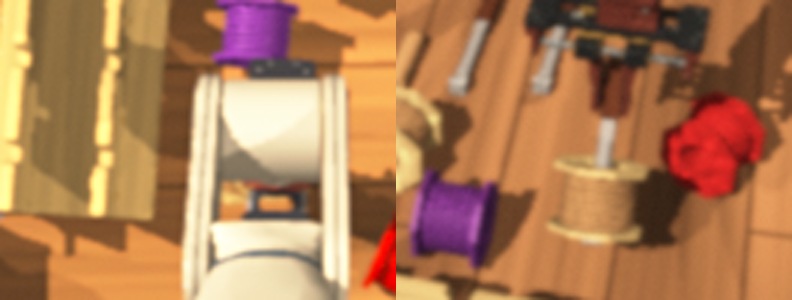

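The side view shows the reel on the bar. The cap is at (357,233) against an expected (354,220), so the bar has sagged in the grip. I estimate the pitch from this.

```bash
python3 - <<'E'
from h import *
np.set_printoptions(precision=2,suppress=True)
g=rk(-.17-.085,.11,.215)
for p in (0,.1,.2,.3,.4,.5):
    f=lambda d:g+d*np.r_[XR*np.cos(p),-np.sin(p)]
    print(p,proj("side",[f(.157),f(.023),f(.085-.036),f(.085+.036),f(.085)]).ravel())
E
```

```text
0 [353.56 220.46 361.64 190.66 360.15 196.15 355.84 212.07 358.03 203.97]
0.1 [353.35 224.16 361.6  191.2  360.08 197.3  355.67 214.93 357.91 205.98]
0.2 [353.25 227.39 361.58 191.69 360.03 198.34 355.58 217.44 357.83 207.76]
0.3 [353.25 230.14 361.57 192.12 360.01 199.24 355.56 219.6  357.81 209.3 ]
0.4 [353.35 232.37 361.57 192.48 360.03 200.   355.62 221.38 357.85 210.59]
0.5 [353.55 234.09 361.59 192.78 360.07 200.62 355.76 222.77 357.93 211.61]
```

```bash
cat >> h.py <<'E'
def tcpg(o,phi,pitch):   # bar (level) origin o, tool pitched to make up for the sag
    x=np.r_[U(phi)*np.cos(pitch),np.sin(pitch)]; zt=np.cross(x,np.cross([0,0,-1],np.r_[U(phi),0]))
    return np.asarray(o)+np.r_[G*U(phi),0]+D*zt
E
python3 - <<'E'
from h import *
np.set_printoptions(precision=3,suppress=True)
o=rk(-.17,.11,.215)
movel(tcpg(o,PHR,.4),quat(PHR,.4),v=.05); wait(.5)
print(get_ft_force(),get_ft_torque(),get_time(),proj("side",[o+np.r_[d*XR,0] for d in(.072,-.062)]).ravel())
two("r2",o)
E
```

```text
[-1.236 -0.181 -5.208] [-0.805 -0.004 -0.   ] 21.6083 [353.564 220.461 361.637 190.66 ]
top centre [279.042 242.882] corner 213 192
side centre [358.033 203.974] corner 292 153
```

View pics/r2.png

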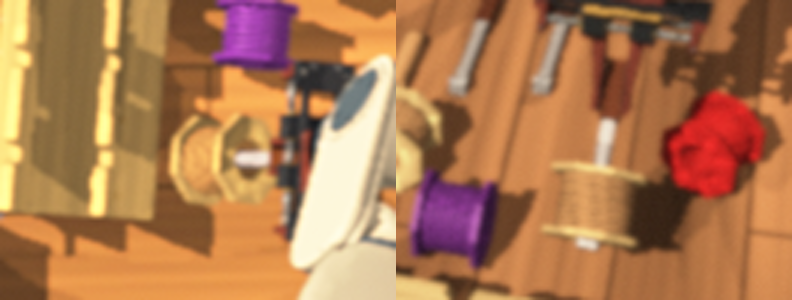

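```bash
python3 - <<'E'
from h import *
np.set_printoptions(precision=3,suppress=True)
o=rk(-.17,.11,.215)
for p in (.55,.7,.85):
    movel(tcpg(o,PHR,p),quat(PHR,p),v=.02)
wait(.3)
print(get_ft_force(),get_ft_torque(),get_time(),get_joint_pos(),get_grip_width()*.088)
two("r3",o)
E
```

```text
[ 0.578  0.515 -5.824] [-1.293 -0.04  -0.03 ] 22.9083 [-0.504  0.389  2.043  0.781  1.279 -0.914] 0.02147690535512408
top centre [279.042 242.882] corner 213 192
side centre [358.033 203.974] corner 292 153
```

View pics/r3.png

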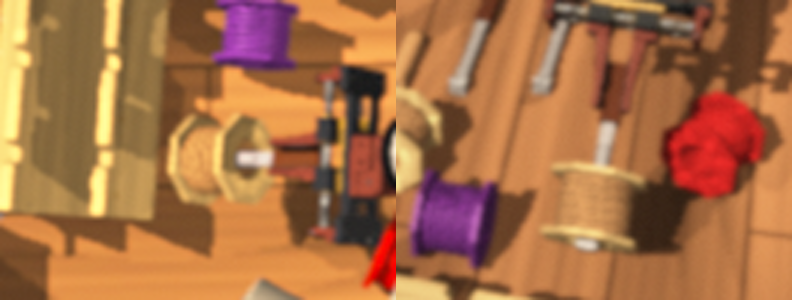

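The bar sits about 0.5 rad cap-down regardless of the tool's pitch. Grip friction is therefore only about 12% short of the load, which is worse now that the reel has slid roughly 22 mm towards the cap. My fix is to set the reel down on clear bench, level the bar in the bore, regrip deeper and nearer the reel, and lift again.

```bash
python3 - <<'E'
from h import *
np.set_printoptions(precision=3,suppress=True)
P=.85; q=quat(PHR,P); o=lambda z:np.array([.475,-.045,z])
for z in(.215,.06,.034): print(inverse_kinematics(tcpg(o(z),PHR,P),q))
print(plane("top",[(286,192),(312,214),(338,265),(364,296)],.06)[:,:2].round(3).tolist())
movel(tcpg(o(.215),PHR,P),q,v=.06)
movel(tcpg(o(.14),PHR,P),q,v=.06)
for z in np.arange(.13,.055,-.01):
    movel(tcpg(o(z),PHR,P),q,v=.04); print(round(z,3),get_ft_force())
print(get_time()); two("r4",o(.05)+[0,.02,0])
E
```

```text
[-0.68   0.519  1.802  0.659  1.444 -0.932]
[-0.68   0.778  1.817  0.7    1.231 -1.109]
[-0.68   0.825  1.81   0.709  1.2   -1.136]
[[0.627, 0.083], [0.547, -0.009], [0.366, -0.099], [0.26, -0.187]]
0.13 [-0.331  0.247 -2.816]
0.12 [-0.695 -0.081 -3.636]
0.11 [ 0.645 -1.463  1.626]
0.1 [ 0.793 -2.74   2.036]
0.09 [ 1.729 -2.497  1.753]
0.08 [-0.651 -4.171  3.125]
0.07 [0.288 0.19  1.414]
0.06 [-0.481 -5.016  4.51 ]
30.175
top centre [316.582 234.343] corner 250 184
side centre [347.738 215.14 ] corner 281 165
```

View pics/r4.png

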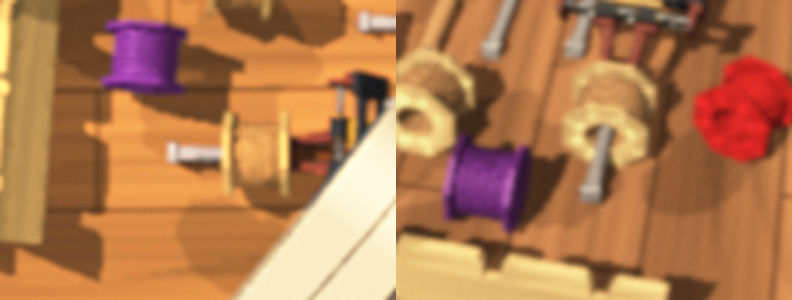

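The reel stands flat again at top (335,235). The bar now pokes about 70 mm out of the far side, so the fingers are close to the near cheek. I back off along the axis and then level the bar on the bore's floor.

```bash
python3 - <<'E'
from h import *
np.set_printoptions(precision=3,suppress=True)
P=.85; q=quat(PHR,P); o=lambda s,z:np.r_[np.array([.475,-.045])-s*XR,z]
movel(tcpg(o(.027,.06),PHR,P),q,v=.04); print(get_ft_force())
for z in (.05,.042): movel(tcpg(o(.027,z),PHR,P),q,v=.03,until_force=10); print(z,get_ft_force())
print(get_time(),get_tcp_pos(),proj("side",[o(.027,.042)+np.r_[d*XR,0] for d in (.072,-.062)]).ravel(),proj("top",[o(.027,.042)+np.r_[d*XR,0] for d in (.072,-.062)]).ravel())
two("r5",o(.027,.05)+[0,.02,0])
E
```

```text
[-0.63  -0.082  2.331]
0.05 [-1.608 -1.342  5.024]
0.042 [-1.125 -2.658  6.585]
31.6917 [ 0.471 -0.152  0.045] [345.901 221.865 353.317 195.953] [309.58  233.982 347.146 235.54 ]
top centre [324.191 234.658] corner 258 184
side centre [349.268 209.799] corner 283 159
```

View pics/r5.png

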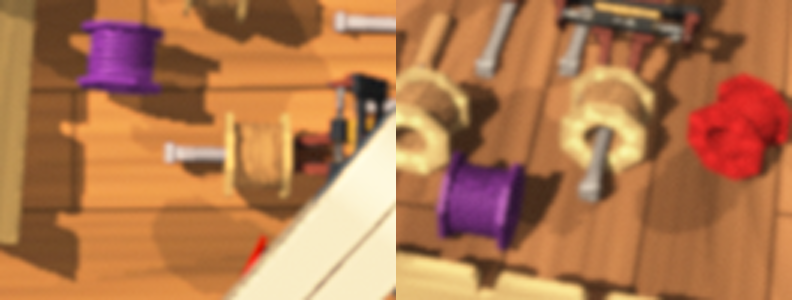

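```bash
python3 - <<'E'
from h import *
np.set_printoptions(precision=3,suppress=True)
P=.85; t=get_tcp_pos(); x=np.r_[XR,0]; z=np.array([0,0,1])
movel(t+.008*z,quat(PHR,P),v=.03); print(get_ft_force())
movel(t+.008*z,quat(PHR,P+.12),v=.03); print(get_ft_force())
movel(t+.008*z-.033*x,v=.04); print(get_ft_force())
print(get_time(),get_tcp_pos())
two("r6",get_tcp_pos()+.08*x)
E
```

```text
[ 0.142 -0.193 -3.302]
[-0.1   -1.36  -2.373]
[ 0.692 -0.261 -2.494]
33.4667 [ 0.469 -0.185  0.053]
top centre [339.231 234.684] corner 273 184
side centre [351.687 198.973] corner 285 148
```

View pics/r6.png

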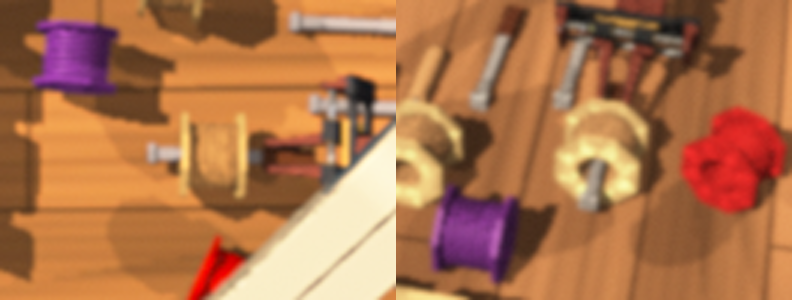

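Now that the bar is about centred (cap end at top (322,235), reel centre (344,235)), I lower it onto the bore floor, release, and regrip vertically, deeper and closer to the reel.

```bash
cat >> h.py <<'E'
def blob(n,kind,P,r=20):   # mask near projected point P -> bbox floats, centroid (px)
    im=read_camera(n); e=proj(n,[P])[0]; x0,y0=(e-r).astype(int); x0=max(x0,0);y0=max(y0,0)
    hs=cv2.cvtColor(im[y0:y0+2*r,x0:x0+2*r],cv2.COLOR_RGB2HSV).astype(int); H,S,V=hs[...,0],hs[...,1],hs[...,2]
    m=((S<80)&(V>110)) if kind=="steel" else ((H>=19)&(H<35)&(V>140)&(S>60))
    ys,xs=np.nonzero(m); 
    if len(xs)<5: print("no",kind); return None
    return np.array([xs.min(),ys.min(),xs.max()+1,ys.max()+1])+[x0,y0,x0,y0],np.array([xs.mean()+x0,ys.mean()+y0]),len(xs)
E
python3 - <<'E'
from h import *
np.set_printoptions(precision=3,suppress=True)
P=.97; t=get_tcp_pos(); x=np.r_[XR,0]; z=np.array([0,0,1.])
print("hit",movel(t-.028*z,v=.03,until_force=2.5),get_tcp_pos()-t,get_ft_force())
wait(.2); t=get_tcp_pos()
zt=np.r_[XR*np.sin(P),-np.cos(P)]; g=t-D*zt; o=g+.085*x; print("axis at grip",g,"o",o)
command_gripper(.6); movel(t-.12*zt,v=.15); wait(.3)
move_pose(o-.10*x+.20*z,quat(PHR)); movel(o-.20*x+.2*z,v=.3)
b=blob("top","steel",o+.045*x,25); print("cap",b); print(plane("top",[(b[0][0],(b[0][1]+b[0][3])/2)],.036))
r=blob("top","pale",o+.02*z,25); print("reel",r,plane("top",[((r[0][0]+r[0][2])/2,(r[0][1]+r[0][3])/2)],.06))
for n in("top","side"): cv2.imwrite(f"pics/n7{n}.png",read_camera(n)[:,:,::-1])
hs=cv2.cvtColor(cv2.imread("pics/n7top.png"),cv2.COLOR_BGR2HSV)
print(hs[235,315:372].tolist()); print(get_time())
E
```

```text
hit True [ 0.    -0.    -0.007] [ 0.666 -1.225  1.044]
axis at grip [ 0.469 -0.192  0.05 ] o [ 0.473 -0.107  0.05 ]
cap (array([323, 232, 333, 238]), array([327.217, 234.696]), 46)
[[ 0.474 -0.048  0.036]]
reel (array([333, 222, 355, 248]), array([344.073, 231.833]), 96) [[ 0.471 -0.122  0.06 ]]
[[13, 174, 218], [14, 174, 218], [13, 174, 217], [13, 174, 217], [13, 175, 217], [13, 175, 216], [12, 140, 216], [11, 87, 221], [10, 49, 218], [10, 36, 185], [10, 35, 152], [11, 38, 170], [9, 36, 206], [11, 38, 220], [11, 35, 218], [10, 35, 218], [9, 35, 214], [12, 49, 222], [19, 80, 244], [23, 104, 254], [21, 131, 251], [16, 152, 210], [15, 157, 161], [14, 158, 189], [15, 157, 227], [16, 157, 236], [16, 157, 235], [16, 155, 240], [17, 155, 242], [17, 152, 241], [17, 156, 241], [17, 154, 242], [17, 154, 243], [16, 154, 238], [15, 157, 227], [15, 160, 220], [16, 159, 220], [19, 145, 240], [23, 127, 253], [21, 119, 252], [16, 105, 213], [12, 55, 149], [10, 39, 138], [9, 38, 135], [10, 49, 119], [8, 86, 95], [8, 148, 86], [10, 174, 85], [10, 178, 83], [10, 179, 84], [10, 175, 86], [10, 183, 96], [10, 184, 118], [10, 187, 138], [10, 184, 148], [10, 187, 149], [10, 187, 149]]
37.5833
```

```bash
python3 - <<'E'
from h import *
np.set_printoptions(precision=2,suppress=True)
im=cv2.cvtColor(cv2.imread("pics/n7side.png"),cv2.COLOR_BGR2HSV).astype(int)
o=np.array([.4727,-.1155,.033]); u=np.r_[XR,0]
for th in(-.2,0,.2):
    v=np.r_[XR*np.cos(th),np.sin(th)]; print(th,proj("side",[o+d*v for d in(.072,-.062,-.126)]).ravel(),proj("top",[o+d*v for d in(.072,-.062,-.126)]).ravel())
m=(im[...,1]<80)&(im[...,2]>90); h=(im[...,1]>110)&(im[...,2]<150)&(im[...,0]<12)
for r in range(160,232): 
    print(r,"s",(np.nonzero(m[r,335:375])[0]+335).tolist()[:1],(np.nonzero(m[r,335:375])[0]+335).tolist()[-1:],"h",(np.nonzero(h[r,335:375])[0]+335).tolist()[:1],(np.nonzero(h[r,335:375])[0]+335).tolist()[-1:],end="; ")
t=cv2.cvtColor(cv2.imread("pics/n7top.png"),cv2.COLOR_BGR2HSV).astype(int)
print(); print([ (c,t[235,c].tolist()) for c in range(368,390)])
E
```

```text
-0.2 [347.85 217.72 355.2  187.59 358.48 174.09] [322.13 234.76 359.1  235.6  377.2  236.02]
0 [347.94 214.99 355.09 189.97 358.24 178.93] [321.77 234.37 359.12 235.93 376.97 236.68]
0.2 [348.19 211.66 354.86 192.76 357.76 184.52] [322.22 234.01 358.46 236.22 375.37 237.26]
160 s [346] [348] h [350] [350]; 161 s [345] [348] h [350] [350]; 162 s [345] [348] h [] []; 163 s [345] [348] h [] []; 164 s [344] [347] h [] []; 165 s [344] [347] h [] []; 166 s [344] [347] h [] []; 167 s [343] [346] h [] []; 168 s [343] [346] h [] []; 169 s [343] [346] h [] []; 170 s [342] [345] h [] []; 171 s [342] [345] h [] []; 172 s [342] [345] h [] []; 173 s [341] [344] h [] []; 174 s [341] [344] h [] []; 175 s [341] [344] h [] []; 176 s [340] [343] h [] []; 177 s [340] [343] h [] []; 178 s [339] [343] h [357] [359]; 179 s [338] [343] h [356] [361]; 180 s [338] [343] h [357] [362]; 181 s [338] [343] h [] []; 182 s [338] [342] h [] []; 183 s [338] [342] h [] []; 184 s [] [] h [] []; 185 s [] [] h [] []; 186 s [] [] h [] []; 187 s [] [] h [] []; 188 s [] [] h [] []; 189 s [] [] h [] []; 190 s [] [] h [371] [
[... 788 characters left out ...]
[]; 223 s [] [] h [] []; 224 s [] [] h [] []; 225 s [] [] h [] []; 226 s [] [] h [] []; 227 s [] [] h [] []; 228 s [] [] h [] []; 229 s [] [] h [] []; 230 s [] [] h [] []; 231 s [] [] h [] []; 
[(368, [10, 187, 138]), (369, [10, 184, 148]), (370, [10, 187, 149]), (371, [10, 187, 149]), (372, [10, 187, 150]), (373, [10, 187, 153]), (374, [11, 188, 152]), (375, [11, 184, 150]), (376, [11, 182, 151]), (377, [12, 179, 168]), (378, [13, 177, 205]), (379, [14, 173, 232]), (380, [15, 171, 236]), (381, [15, 169, 236]), (382, [15, 170, 235]), (383, [15, 169, 235]), (384, [15, 170, 235]), (385, [15, 171, 236]), (386, [15, 170, 236]), (387, [15, 173, 235]), (388, [15, 170, 236]), (389, [14, 171, 236])]
```

```bash
cat >> h.py <<'E'
def capcheck(o,phi):   # held level bar: predicted cap-end centre vs. blob in the side picture, with the pitch it implies
    u=np.r_[U(phi),0]; e=proj("side",[o+.072*u])[0]
    im=read_camera("side"); hs=cv2.cvtColor(im,cv2.COLOR_RGB2HSV).astype(int)
    y0,x0=int(e[1])-4,int(e[0])-9; s=hs[y0:y0+28,x0:x0+18]; m=(s[...,1]<80)&(s[...,2]>90)
    ys,xs=np.nonzero(m); b=ys.max()+y0-2.5 if len(ys) else np.nan
    f=lambda p: proj("side",[o+G*u+(.072-G)*np.r_[U(phi)*np.cos(p),np.sin(p)]])[0,1]
    P=np.linspace(.3,-.6,91); r=np.array([f(p) for p in P]); k=np.interp(b,r,P)
    print("cap pred",e.round(1),"row seen",b,"col",xs[ys>=ys.max()-4].mean()+x0 if len(ys) else None,"pitch",round(k,3)); return k
E
sed -i 's/^G=-.085; D=.008/G=-.073; D=.016/' h.py
python3 - <<'E'
from h import *
np.set_printoptions(precision=3,suppress=True)
o=np.array([.4705,-.116,.033]); q=quat(PHR)
move_pose(tcp(o,PHR)+[0,0,.12],q); movel(tcp(o,PHR),v=.1); command_gripper(0)
print("w",get_grip_width()*.088,get_finger_force(),get_ft_force())
capcheck(o,PHR)
for z in(.055,.075,.095):
    o[2]=z; movel(tcp(o,PHR),v=.03); wait(.4); print(z,get_ft_force(),get_ft_torque()); capcheck(o,PHR)
print(get_time())
for n in("top","side"): cv2.imwrite(f"pics/n8{n}.png",read_camera(n)[:,:,::-1])
E
```

```text
w 0.021527782056123865 29.857291281223297 [ 0.353 -0.643  1.019]
cap pred [348.6 215. ] row seen 214.5 col 349.0 pitch 0.015
0.055 [-0.19  -0.233 -2.376] [-0.21  -0.126 -0.048]
cap pred [348.9 210.3] row seen 210.5 col 349.67857142857144 pitch -0.007
0.075 [-0.329  0.437 -5.335] [-0.391 -0.048 -0.041]
cap pred [349.1 205.9] row seen 207.5 col 350.0 pitch -0.051
0.095 [-0.66   0.66  -4.639] [-0.354 -0.024  0.053]
cap pred [349.4 201.5] row seen 202.5 col 350.16129032258067 pitch -0.031
44.1333
```

It holds level now, about 0.03–0.05 rad. I carry it gently to bay 3.

```bash
python3 - <<'E'
from h import *
np.set_printoptions(precision=3,suppress=True)
o=np.array([.4705,-.116,.2]); movel(tcp(o,PHR),v=.08); capcheck(o,PHR)
o=rk(-.18,.11,.2); movel(tcp(o,PHR),v=.12); capcheck(o,PHR)
o=rk(0,.11,.2); movel(tcp(o,PHR),v=.12); wait(.5); capcheck(o,PHR)
b=blob("top","steel",o+np.r_[.06*XR,0],14); print(b,proj("top",[o+np.r_[d*XR,0] for d in (.072,.036)]).ravel(),get_ft_force(),get_time())
for n in("top","side"): cv2.imwrite(f"pics/n9{n}.png",read_camera(n)[:,:,::-1])
s=cv2.imread("pics/n9side.png")[200:310,270:400]; t=cv2.imread("pics/n9top.png")[175:285,205:335]
cv2.imwrite("pics/n9.png",cv2.resize(np.hstack([t,s]),None,fx=3,fy=3,interpolation=cv2.INTER_CUBIC))
E
```

```text
cap pred [350.7 177.2] row seen 180.5 col 349.72 pitch -0.099
cap pred [354.  221.8] row seen 223.5 col 355.0 pitch -0.048
cap pred [341.4 268.1] row seen 269.5 col 342.47222222222223 pitch -0.04
(array([197, 226, 221, 254]), array([209.207, 238.458]), 513) [203.342 240.198 214.71  240.645] [-0.031  0.217 -5.895] 49.8917
```

View pics/n9.png

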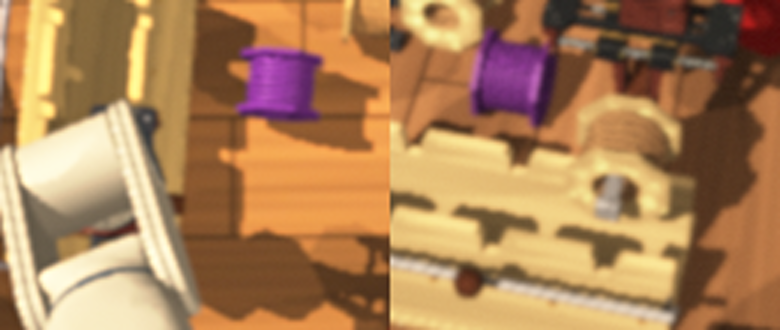

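The cap is over the bay-3 slot at (608,212) and the reel hangs level. I lower it slightly biased towards +x so the reel clears the near cheek, then centre it and seat the bar.

```bash
cat >> h.py <<'E'
def seat(y,x=0.0):
    dx=.006 if x is not None else 0; T=lambda x,dy,z: tcp(rk(x,y+dy,z),PHR)
    for z in(.17,.135):
        if movel(T(dx,0,z),v=.06,until_force=6): print("HIT at",get_tcp_pos()[2]+D,get_ft_force()); return False
    movel(T(0,0,.135),v=.03); wait(.3); f0=get_ft_force(); print("pre",f0)
    for dx,dy in((0,0),(.002,.002),(-.002,.002),(-.002,-.002),(.002,-.002),(0,.004),(0,-.004)):
        movel(T(dx,dy,.126),v=.05)
        hit=movel(T(dx,dy,.0905),v=.03,until_force=6); a=get_tcp_pos()[2]+D
        print(dx,dy,hit,"axis z",round(a,4),get_ft_force()-f0)
        if a<.0965: break
        movel(T(dx,dy,.126),v=.05)
    return a<.0965
def release():
    command_gripper(.55); p=get_tcp_pos(); movel(p+[0,0,.14],v=.2)
E
python3 - <<'E'
from h import *
np.set_printoptions(precision=3,suppress=True)
print(seat(.11)); capcheck(np.r_[rk(0,.11,0)[:2],get_tcp_pos()[2]+D],PHR); print(get_time())
E
```

```text
pre [ 0.137 -0.376 -5.628]
0 0 True axis z 0.0975 [0.138 1.127 5.135]
0.002 0.002 True axis z 0.1247 [ 1.625 -0.728  6.458]
-0.002 0.002 True axis z 0.1249 [0.671 1.27  5.147]
-0.002 -0.002 True axis z 0.1238 [-2.232  1.601  5.806]
0.002 -0.002 True axis z 0.123 [0.823 0.148 5.927]
0 0.004 True axis z 0.1241 [ 2.43  -1.182  6.587]
0 -0.004 True axis z 0.1191 [-0.236  0.548  7.12 ]
False
cap pred [340.6 285.7] row seen 301.5 col 340.8545454545455 pitch -0.6
59.2333
```

```bash
python3 - <<'E'
from h import *
np.set_printoptions(precision=3,suppress=True)
print(get_ft_force(),get_tcp_pos(),rk(G,.11,0))
def rows(im):
    hs=cv2.cvtColor(im,cv2.COLOR_RGB2HSV).astype(int); 
    for r in range(262,304,2):
        s=hs[r,326:358]; c=np.nonzero((s[:,1]<80)&(s[:,2]>90))[0]+326; print(r,c.min() if len(c) else "",c.max() if len(c) else "",end="; ")
    print()
im=read_camera("side"); cv2.imwrite("pics/n10side.png",im[:,:,::-1]); rows(im)
print(proj("side",[rk(.072,.11,.119),rk(.072,.11,.092)]))
movel(tcp(rk(0,.11,.15),PHR),v=.05); wait(.4); print(get_ft_force())
im=read_camera("side"); cv2.imwrite("pics/n11side.png",im[:,:,::-1]); rows(im); print(proj("side",[rk(.072,.11,.15)]))
E
```

```text
[-0.079  0.312 -4.092] [0.442 0.19  0.11 ] [0.438 0.191 0.   ]
262  ; 264  ; 266  ; 268  ; 270  ; 272  ; 274  ; 276  ; 278  ; 280  ; 282  ; 284 339 343; 286 339 343; 288 339 343; 290 337 343; 292 336 343; 294 337 343; 296 341 342; 298 326 334; 300 327 346; 302 337 354; 
[[340.472 287.269]
 [340.169 293.32 ]]
[-0.692  0.128 -4.62 ]
262  ; 264  ; 266  ; 268  ; 270  ; 272  ; 274  ; 276  ; 278 342 342; 280 341 345; 282 340 345; 284 339 344; 286 338 344; 288 338 344; 290 341 344; 292  ; 294  ; 296  ; 298 326 333; 300 327 345; 302 337 354; 
[[340.829 280.122]]
```

The cap had already dropped into the +x slot, because the bar is pitched about 0.2 rad cap-down. Lowering the handle further should let it pivot level.

```bash
python3 - <<'E'
from h import *
np.set_printoptions(precision=3,suppress=True)
T=lambda x,y,z: tcp(rk(x,y,z),PHR)
movel(T(.001,.11,.126),v=.06); print(get_ft_force())
h=movel(T(.001,.11,.0915),v=.03,until_force=15); print(h,get_tcp_pos()[2]+D,get_ft_force())
im=read_camera("side"); cv2.imwrite("pics/n12side.png",im[:,:,::-1])
hs=cv2.cvtColor(im,cv2.COLOR_RGB2HSV).astype(int)
for r in range(274,304,2):
    s=hs[r,326:358]; c=np.nonzero((s[:,1]<80)&(s[:,2]>90))[0]+326; print(r,c.min() if len(c) else "",c.max() if len(c) else "",end="; ")
print(proj("side",[rk(.072,.11,.092)]),get_time())
E
```

```text
[-0.562  0.493 -4.736]
True 0.09315020121312635 [-0.204 -0.814  6.153]
274  ; 276  ; 278  ; 280  ; 282  ; 284  ; 286 340 343; 288 339 343; 290 338 343; 292 337 344; 294 337 344; 296 337 344; 298 326 343; 300 327 345; 302 337 354; [[340.169 293.32 ]] 61.9833
```

Seated: the axis is at 93 mm with a firm floor reaction, and the cap row of 294 matches the predicted 293. I release it and re-measure bars a and b and reel A, in case anything was knocked.

```bash
python3 - <<'E'
from h import *
np.set_printoptions(precision=4,suppress=True)
release()
im=read_camera("top"); cv2.imwrite("pics/n13top.png",im[:,:,::-1]); cv2.imwrite("pics/n13side.png",read_camera("side")[:,:,::-1])
hs=cv2.cvtColor(im,cv2.COLOR_RGB2HSV).astype(int)
for y0,y1 in((182,200),(210,228)):
    sub=hs[y0:y1,362:442]
    for nm,m in(("steel",(sub[...,1]<80)&(sub[...,2]>110)),("hand",(sub[...,1]>100)&(sub[...,2]<165)&(sub[...,0]<12))):
        n,l,ss,c=cv2.connectedComponentsWithStats(m.astype(np.uint8)); k=1+ss[1:,4].argmax(); print(nm,ss[k]+[362,y0,0,0,0],c[k]+[362,y0])
sub=hs[155:195,310:350]; m=(sub[...,0]>=19)&(sub[...,0]<35)&(sub[...,2]>140)&(sub[...,1]>60)
n,l,ss,c=cv2.connectedComponentsWithStats(m.astype(np.uint8)); print([(ss[k]+[310,155,0,0,0],c[k]+[310,155]) for k in range(1,n) if ss[k,4]>15])
old=cv2.cvtColor(cv2.imread("pics/top0.png"),cv2.COLOR_BGR2RGB); d=np.abs(old.astype(int)-im)[150:300,270:440].sum(2)>90
n,l,ss,c=cv2.connectedComponentsWithStats(d.astype(np.uint8)); print("changes",[(ss[k,:].tolist(),c[k]+[270,150]) for k in range(1,n) if ss[k,4]>15])
hs=cv2.cvtColor(cv2.imread("pics/n13side.png"),cv2.COLOR_BGR2HSV).astype(int)
for r in range(284,300,2):
    s=hs[r,326:358]; c=np.nonzero((s[:,1]<80)&(s[:,2]>90))[0]+326; print(r,c.min() if len(c) else "",c.max() if len(c) else "",end="; ")
print(get_time())
E
```

```text
steel [370 188  37   7 157] [387.586  191.7834]
hand [406 190  19   7  92] [415.0652 193.0978]
steel [376 216  38   7 162] [394.0802 219.2716]
hand [413 218  18   7  93] [421.7204 220.6882]
[(array([320, 167,   3,  11,  21]), array([321.1429, 172.2381])), (array([339, 169,   3,  12,  26]), array([339.8077, 174.    ]))]
changes [([64, 84, 26, 26, 500], array([344.958, 247.594])), ([44, 88, 5, 13, 29], array([315.6897, 243.8966])), ([99, 94, 60, 10, 442], array([399.5475, 248.7149])), ([7, 104, 23, 8, 139], array([288.4101, 257.3741])), ([47, 104, 19, 12, 125], array([326.84 , 258.968])), ([77, 111, 14, 8, 62], array([354.9516, 264.7419])), ([44, 112, 48, 38, 760], array([341.0632, 281.8276])), ([111, 137, 47, 13, 421], array([403.3302, 294.4608])), ([0, 140, 5, 10, 27], array([271.1481, 295.8148]))]
284  ; 286 340 343; 288 339 343; 290 338 343; 292 337 344; 294 337 344; 296 337 344; 298 326 343; 63.5417
```

```bash
python3 - <<'E'
import h; from h import *
np.set_printoptions(precision=4,suppress=True)
t=lambda x,y:(x/3.3+200-.35,y/3.3+150-.35)
print("driver",plane("top",[t(470,68),t(550,69),t(560,69),t(655,74)],.01)[:,:2].tolist())
h.D=.008
o,phi=bar((387.55,191.78),(415.0,193.08),-.2925); print(o,phi)
pick(o,phi)
c=np.array([.690,-.0775]); ph=.075; u=np.r_[U(ph),0]
T=lambda d,z: tcp(np.r_[c+d*U(ph),z],ph)
movel(T(-.15,.12),quat(ph),v=.25); capcheck(np.r_[c-.15*U(ph),.12],ph)
movel(T(-.15,.048),v=.12)
print("hit",movel(T(.004,.048),v=.07,until_force=6),get_tcp_pos()-T(.004,.048),get_ft_force())
print("down",movel(T(.004,.032),v=.03,until_force=2.5),get_tcp_pos()[2]+h.D,get_ft_force(),get_time())
E
```

```text
driver [[0.7170789160278975, -0.12180500823105178], [0.7152241282735952, -0.21211667684042337], [0.7151347461056834, -0.22340853324925042], [0.7084791615551684, -0.33043409209677027]]
[ 0.6323 -0.2925  0.011 ] 0.05644759217404928
grip 0.02181136423481557 29.986978769302368 68.475
cap pred [294.9 167.8] row seen 168.5 col 296.06666666666666 pitch -0.022
hit False [-0.     -0.0003  0.    ] [ 0.0806 -0.2273 -2.0601]
down True 0.03276682091811127 [ 0.205  -0.6255  4.1226] 72.6
```

```bash
python3 - <<'E'
import h; from h import *
np.set_printoptions(precision=4,suppress=True)
c=np.array([.690,-.0775]); ph=.075; o=np.r_[c+.004*U(ph),.033]; u=np.r_[U(ph),0]
command_gripper(.42); p=get_tcp_pos(); movel(p+[0,0,.12],v=.2); movel(p-.08*u+[-.25,-.15,.2],v=.4); wait(.2)
im=read_camera("top"); cv2.imwrite("pics/n14top.png",im[:,:,::-1]); si=read_camera("side"); cv2.imwrite("pics/n14side.png",si[:,:,::-1])
e=proj("top",[o+d*u for d in(.072,0,-.062,-.126)]); print(e)
hs=cv2.cvtColor(im,cv2.COLOR_RGB2HSV).astype(int)
r=int(round(e[0,1])); print("cap row",r,[(k,hs[r,k].tolist()) for k in range(int(e[0,0])-4,int(e[0,0])+5)])
r=int(round(e[2,1])); print("junc row",r,[(k,hs[r,k].tolist()) for k in range(int(e[2,0])-5,int(e[2,0])+5)])
r=int(round(e[1,1])); print("reel row",r,[(k,hs[r,k].tolist()) for k in range(int(e[1,0])-13,int(e[1,0])+14)])
col=int(e[0,0])+3; print("cap col",[(k,hs[k,col].tolist()) for k in range(int(e[0,1])-6,int(e[0,1])+7)])
es=proj("side",[o+.072*u,o-.126*u]); print(es); hs=cv2.cvtColor(si,cv2.COLOR_RGB2HSV).astype(int)
for rr in range(int(es[0,1])-6,int(es[0,1])+8):
    s=hs[rr,int(es[0,0])-12:int(es[0,0])+12]; k=np.nonzero((s[:,1]<80)&(s[:,2]>90))[0]+int(es[0,0])-12; print(rr,k.min() if len(k) else "",k.max() if len(k) else "",end="; ")
E
```

```text
[[309.7547 174.7034]
 [329.3681 176.0012]
 [346.2591 177.1152]
 [363.7034 178.2622]]
cap row 175 [(305, [14, 174, 173]), (306, [13, 172, 172]), (307, [14, 175, 185]), (308, [13, 170, 195]), (309, [13, 136, 197]), (310, [11, 78, 203]), (311, [11, 45, 202]), (312, [11, 35, 182]), (313, [11, 39, 177])]
junc row 177 [(341, [16, 98, 180]), (342, [13, 47, 141]), (343, [11, 37, 137]), (344, [13, 39, 139]), (345, [13, 40, 134]), (346, [10, 47, 119]), (347, [9, 88, 96]), (348, [8, 152, 89]), (349, [9, 182, 87]), (350, [9, 174, 85])]
reel row 176 [(316, [12, 41, 195]), (317, [11, 38, 195]), (318, [12, 42, 196]), (319, [15, 70, 214]), (320, [18, 104, 236]), (321, [18, 133, 238]), (322, [17, 149, 194]), (323, [16, 149, 132]), (324, [14, 156, 134]), (325, [15, 161, 185]), (326, [15, 160, 213]), (327, [14, 158, 213]), (328, [15, 160, 217]), (329, [15, 158, 221]), (330, [15, 160, 222]), (331, [15, 160, 221]), (332, [15, 161, 216]), (333, [15, 159, 215]), (334, [15, 160, 215]), (335, [15, 161, 220]), (336, [15, 161, 220]), (337, [15, 158, 218]), (338, [17, 153, 225]), (339, [18, 141, 235]), (340, [18, 131, 231]), (341, [16, 101, 184]), (342, [13, 51, 141])]
cap col [(168, [14, 171, 232]), (169, [14, 172, 230]), (170, [14, 166, 229]), (171, [13, 130, 226]), (172, [11, 81, 214]), (173, [10, 48, 191]), (174, [10, 38, 182]), (175, [11, 35, 182]), (176, [10, 35, 173]), (177, [11, 65, 157]), (178, [12, 137, 186]), (179, [13, 171, 224]), (180, [14, 172, 230])]
[[282.4233 215.0078]
 [299.0128 179.1139]]
209 284 288; 210 284 287; 211 283 287; 212 281 287; 213 281 286; 214 281 286; 215 281 286; 216 281 286; 217 281 286; 218  ; 219  ; 220  ; 221  ; 222  ;
```

Bar a lies level in reel A's bore, with the cap and junction within 1 px of prediction. I regrip, lift, and carry it to bay 1.

```bash
python3 - <<'E'
import h; from h import *
np.set_printoptions(precision=3,suppress=True)
h.D=.015; c=np.array([.690,-.0775]); ph=.075; o=np.r_[c+.003*U(ph),.0335]; q=quat(ph)
move_pose(tcp(o,ph)+[0,0,.13],q); movel(tcp(o,ph)+[0,0,.03],v=.2); movel(tcp(o,ph),v=.08); command_gripper(0)
print("w",get_grip_width()*.088,get_finger_force(),get_ft_force())
for z in(.055,.08,.11):
    o[2]=z; movel(tcp(o,ph),v=.04); wait(.3); print(z,get_ft_force()); capcheck(o,ph)
o[2]=.2; movel(tcp(o,ph),v=.08); capcheck(o,ph)
o=rk(-.2,-.11,.2); movel(tcp(o,PHR),quat(PHR),v=.08); capcheck(o,PHR)
o=rk(.006,-.11,.2); movel(tcp(o,PHR),v=.12); wait(.5); capcheck(o,PHR)
print(get_ft_force(),get_time()); cv2.imwrite("pics/n15top.png",read_camera("top")[:,:,::-1]);cv2.imwrite("pics/n15side.png",read_camera("side")[:,:,::-1])
E
```

```text
w 0.02242681312355537 29.99838262796402 [-0.546 -0.148  0.901]
0.055 [-0.876  0.082 -2.326]
cap pred [282.2 210.1] row seen 210.5 col 283.17241379310343 pitch -0.013
0.08 [-0.41   0.741 -4.21 ]
cap pred [281.9 204.7] row seen 205.5 col 282.58620689655174 pitch -0.027
0.11 [ 0.348 -1.042 -5.101]
cap pred [281.5 198. ] row seen 199.5 col 282.68 pitch -0.048
cap pred [280.2 177. ] row seen 182.5 col 274.0769230769231 pitch -0.171
cap pred [283.1 205.1] row seen 206.5 col 284.16129032258067 pitch -0.039
cap pred [261.6 255.1] row seen 256.5 col 262.72727272727275 pitch -0.04
[-0.471  0.728 -4.823] 87.0333
```

```bash
cat >> h.py <<'E'
def seat2(y,dx0=.006):
    T=lambda x,dy,z: tcp(rk(x,y+dy,z),PHR)
    for z in(.17,.135):
        if movel(T(dx0,0,z),v=.06,until_force=7): print("HIT",get_tcp_pos()[2]+D,get_ft_force()); return False
    movel(T(.001,0,.135),v=.03); wait(.2); print("pre",get_ft_force())
    for dy in(0,.003,-.003,.005,-.005):
        if dy: movel(T(.001,dy,.128),v=.05)
        hit=movel(T(.001,dy,.0915),v=.03,until_force=15); a=get_tcp_pos()[2]+D; print(dy,hit,"axis",round(a,4),get_ft_force())
        if a<.096: break
    o=rk(0,y,.092); e=proj("side",[o+np.r_[.072*XR,0]])[0]; hs=cv2.cvtColor(read_camera("side"),cv2.COLOR_RGB2HSV).astype(int)
    x0=int(e[0])-10; print("cap should be",e)
    for r in range(int(e[1])-8,int(e[1])+8):
        s=hs[r,x0:x0+20]; k=np.nonzero((s[:,1]<80)&(s[:,2]>90))[0]+x0; print(r,(k.min(),k.max()) if len(k) else "",end="; ")
    print(get_time()); return a<.096
E
python3 - <<'E'
import h; from h import *
np.set_printoptions(precision=3,suppress=True)
h.D=.015; print(seat2(-.11))
E
```

```text
pre [ 1.067 -0.365 -4.463]
0 True axis 0.093 [-1.066 -0.729  5.068]
cap should be [264.954 278.817]
270 (np.int64(266), np.int64(269)); 271 (np.int64(266), np.int64(269)); 272 (np.int64(265), np.int64(269)); 273 (np.int64(265), np.int64(268)); 274 (np.int64(265), np.int64(268)); 275 (np.int64(264), np.int64(268)); 276 (np.int64(263), np.int64(269)); 277 (np.int64(263), np.int64(269)); 278 (np.int64(263), np.int64(269)); 279 (np.int64(263), np.int64(269)); 280 (np.int64(263), np.int64(269)); 281 (np.int64(263), np.int64(269)); 282 (np.int64(254), np.int64(269)); 283 (np.int64(254), np.int64(263)); 284 (np.int64(254), np.int64(267)); 285 (np.int64(254), np.int64(273)); 90.4833
True
```

Bay 1 is seated, with the cap at (266,278.7) against a predicted (265,278.8). The spare bar b goes to bay 2 next.

```bash
python3 - <<'E'
import h; from h import *
np.set_printoptions(precision=3,suppress=True)
release(); h.D=.008
p=get_tcp_pos(); movel(p-np.r_[.12*XR,0]+[0,0,.02],v=.3)
im=read_camera("top"); hs=cv2.cvtColor(im,cv2.COLOR_RGB2HSV).astype(int); sub=hs[206:234,355:445]; C=[]
for nm,m in(("steel",(sub[...,1]<80)&(sub[...,2]>110)),("hand",(sub[...,1]>100)&(sub[...,2]<165)&(sub[...,0]<12))):
    n,l,ss,c=cv2.connectedComponentsWithStats(m.astype(np.uint8)); k=1+ss[1:,4].argmax(); C.append(c[k]+[355,206]); print(nm,ss[k]+[355,206,0,0,0],C[-1])
if np.abs(C[0]-[394.05,219.27]).max()<.6:
    o,phi=bar(C[0],C[1],-.314); print(o,phi); pick(o,phi)
    movel(get_tcp_pos()+[0,0,.07],v=.3)
    o=rk(-.2,0,.2); movel(tcp(o,PHR),quat(PHR),v=.2); capcheck(o,PHR)
    o=rk(.001,0,.2); movel(tcp(o,PHR),v=.2); wait(.3); capcheck(o,PHR)
    print(seat2(0,.001))
E
```

```text
steel [377 216  37   7 159] [394.874 219.126]
hand [413 218  18   6  92] [421.717 220.652]
```

The 0.8 px difference is only a mask edge, so the bar is where it was. I continue.

```bash
python3 - <<'E'
import h; from h import *
np.set_printoptions(precision=3,suppress=True)
h.D=.008
o,phi=bar((394.3,219.22),(421.72,220.67),-.314); print(o,phi); pick(o,phi)
movel(get_tcp_pos()+[0,0,.07],v=.3)
o=rk(-.2,0,.2); movel(tcp(o,PHR),quat(PHR),v=.2); capcheck(o,PHR)
o=rk(.001,0,.2); movel(tcp(o,PHR),v=.2); wait(.3); capcheck(o,PHR)
print(seat2(0,.001))
E
```

```text
[ 0.53  -0.314  0.011] 0.06127406664740961
grip 0.02191872329439411 29.9973526597023 97.075
cap pred [318.7 211.1] row seen 212.5 col 319.2647058823529 pitch -0.041
cap pred [301.2 261. ] row seen 261.5 col 301.96875 pitch -0.013
pre [-0.896  0.28  -3.637]
0 False axis 0.0922 [-2.95  -1.964  6.381]
cap should be [302.075 286.028]
278 (np.int64(303), np.int64(306)); 279 (np.int64(302), np.int64(306)); 280 (np.int64(302), np.int64(306)); 281 (np.int64(302), np.int64(305)); 282 (np.int64(301), np.int64(305)); 283 (np.int64(300), np.int64(305)); 284 (np.int64(300), np.int64(306)); 285 (np.int64(300), np.int64(306)); 286 (np.int64(300), np.int64(306)); 287 (np.int64(300), np.int64(306)); 288 (np.int64(300), np.int64(305)); 289 (np.int64(300), np.int64(304)); 290 ; 291 ; 292 ; 293 (np.int64(302), np.int64(311)); 104.5083
True
```

```bash
python3 - <<'E'
from h import *
np.set_printoptions(precision=3,suppress=True)
release(); q=quat(PHR)
movel(rk(-.07,0,.3),v=.3); command_gripper(0); movel(rk(.185,0,.3),q,v=.3); movel(rk(.185,0,.118),v=.2)
print(movel(rk(.11,0,.122),v=.1,until_force=25),get_ft_force())
print(movel(rk(.077,0,.135),v=.08,until_force=25),get_ft_force()); wait(.6)
movel(rk(.16,0,.2),v=.2); movel(rk(.16,0,.32),v=.3); move_pose([.35,-.35,.4],q); wait(.3)
s=read_camera("side")[195:330,225:385]; t=read_camera("top")[150:285,190:350]
cv2.imwrite("pics/fin.png",cv2.resize(np.hstack([t,s]),None,fx=2.5,fy=2.5,interpolation=cv2.INTER_CUBIC)[:,:,::-1]); print(get_time())
E
```

```text
False [ 0.269 -0.734 -0.014]
False [ 1.024 -0.728 -0.205]
115.8167
```

View pics/fin.png

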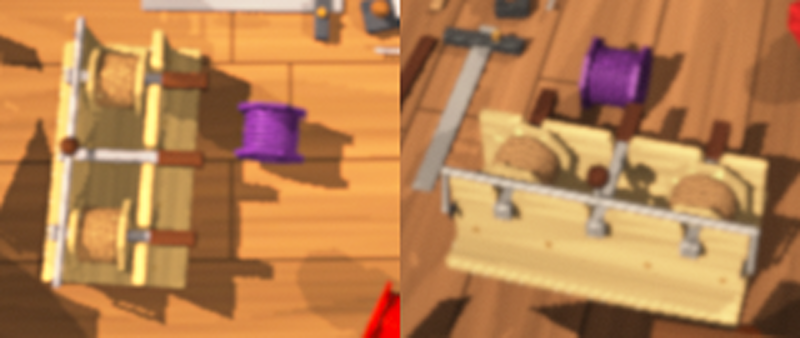

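The final view shows the keeper shut at its starting line over all three caps, the reels hanging between the cheeks in bays 1 and 3, and the bare bar in bay 2. I make one numeric check that no third reel was hidden under the arm at the start, then hand in.

```bash
python3 - <<'E'
from h import *
for f in("n13top","n15top"):
    hs=cv2.cvtColor(cv2.imread(f"pics/{f}.png"),cv2.COLOR_BGR2HSV); m=((hs[...,0]>=18)&(hs[...,0]<32)&(hs[...,1]>70)&(hs[...,1]<150)&(hs[...,2]>200)).astype(np.uint8)
    n,l,s,c=cv2.connectedComponentsWithStats(m); print(f,[(c[k].round().tolist(),int(s[k,4])) for k in range(1,n) if s[k,4]>14 and 90<c[k][0]<530 and c[k][1]>110])
E
```

```text
n13top [([95.0, 137.0], 31), ([146.0, 138.0], 64), ([125.0, 154.0], 21), ([126.0, 178.0], 370), ([137.0, 162.0], 20), ([218.0, 192.0], 546), ([248.0, 170.0], 130), ([321.0, 172.0], 40), ([340.0, 173.0], 40), ([265.0, 170.0], 29), ([379.0, 170.0], 45), ([251.0, 194.0], 140), ([232.0, 236.0], 75), ([469.0, 266.0], 122), ([249.0, 264.0], 26), ([263.0, 348.0], 449), ([216.0, 318.0], 16), ([323.0, 370.0], 74), ([297.0, 385.0], 56), ([337.0, 384.0], 49), ([330.0, 385.0], 16), ([338.0, 396.0], 18)]
n15top [([245.0, 145.0], 59), ([95.0, 136.0], 25), ([146.0, 138.0], 62), ([126.0, 155.0], 31), ([128.0, 177.0], 396), ([136.0, 161.0], 21), ([378.0, 170.0], 43), ([252.0, 177.0], 22), ([258.0, 193.0], 52), ([214.0, 217.0], 325), ([266.0, 217.0], 37), ([273.0, 252.0], 73), ([469.0, 264.0], 95), ([212.0, 254.0], 160), ([285.0, 274.0], 23), ([176.0, 292.0], 17), ([260.0, 324.0], 378), ([206.0, 341.0], 107), ([183.0, 348.0], 99), ([294.0, 364.0], 24)]
```

No third reel turned up: the remaining pale blobs are the box, the hammer and driver handles, the rack and the arm.

```bash
python3 -c "
from station import *
print(job_done(),get_time())"
```

```text
the job is handed in; nothing more can be done
the job is handed in; nothing more can be done
```

I handed the job in at about 116 s of the 210 s: two reels were present and hang on their bars in bays 1 and 3, the spare bar is stowed bare in bay 2, and the keeper is shut over all three. The result of the judging was not shown.

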